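# Put the washed-up things away in their trays

## Robot

A 6-joint arm with a two-finger parallel gripper is mounted at the origin on the work surface. World frame = base frame: x ahead of the robot, y to its left, z up, the work surface at z = 0. Lengths are in m, angles in degrees, forces in N, time in s.
With the tool pointing down it reaches from about 0.35 to 0.875 m from the base axis. Payload 4.2 kg.
Tool frame: the origin (TCP) lies at the very end of the fingers, on their centre line; the grasp point (between the pads) lies 19 mm behind it; z points along the fingers, y is the line along which they close (so a half turn about z gives the same grasp; the last joint's range is limited). The gripper opens to 87 mm and grips with 3 to 60 N. Pads are 19 mm wide; open, the fingers measure 117 mm over their backs; the gripper's body (75 mm by 190 mm) begins 51 mm behind the grasp point.
Start: joints at [87.239, 22.042, 0.453, 0, -68.411, -14.817], TCP at [0.189, 0.596, 0.223] pointing down, gripper open.
Joint ranges: [-179.83, 179.83], [-69.29, 118.12], [-61.27, 80.66], [-181.25, 117.63], [-171.15, -9.14], [-177.46, 177.46]. Speed limits (degrees/s): [159.86, 159.86, 180, 180, 180, 180].

## Interface

Orientations are given as a 3x3 rotation matrix whose columns are the frame's x, y, z axes.
In Python, from station import monitor, cams, ticket gives the robot as it stands.
- The arm moves only by the tool drive_tool, never from a script. Its argument "moves" is a list of rows, each an object with "delta_pos": the shift along the tool's x, y, z in mm, a list of three; "turn": the turn about the tool's z in rad; "claw": the opening, from 0 (shut) to 1 (fully open). A call has 1 to 12 rows; each row shifts and turns the commanded pose from where the row before left it, along the tool's axes as they then stand; what a row does not reach is not made up. A row lasts 1/8 s, in which the tool goes at most 62.5 mm and 10.7 degrees, less where a joint would pass 70% of its speed; a pose out of reach is approached as far as the arm can. A call is refused whole if a number of a shift passes 62.5 or a number of a turn 0.188, either way. A call with a gripper value outside its range is refused whole. The fingers move at their own pace and stop on an object; the grip force is fixed at half the most. Time passes only in rows, so rows that do not move let the fingers close. It gives the time, the measured TCP pose, the force, the opening and the grip force at its end, in the units of the state.
- monitor.sense(): the state, without advancing time (a new reading comes with each control period).
- cams.capture(name): name is "scene" or "side" or "wrist"; returns a dict with "color" (400x640x3 uint8, red, green, blue), "range_z" (400x640 float32, m along the optical axis (not along the pixel's ray), 0 where there is no reading), "vertical_fov" (degrees; the focal length in pixels is half the picture's height over the tangent of half this angle, whatever the lens; pixels are square), "cx", "cy" (the principal point, pixels), "extrinsics" (4x4, takes a point from camera to world coordinates). Camera axes: x right, y down, z forward; pixel columns grow to the right and rows downward; lengths in m; the calibration is good to about 2 mm. A picture is of the moment at which its call begins.
- ticket.finish_job(): hands the job in; it is judged then, once.
The state is a dict: "time_s": time; "joints": joint angles; "joint_velocities": joint speeds; "effort": joint torques, N m; "tcp_pos": TCP position; "ee_rot": TCP orientation; "wrist_force": force on the tool from outside, world axes, zero at the start; "moment": the same for the moment, N m; "gripper_width": opening from 0.0 (shut) to 1.0 (fully open); "gripper_force": force on a finger pad.
Only numpy, scipy, OpenCV 4.12 (cv2) and the standard library are available. Lean on these libraries where they do the work, as an engineer would, in place of code of your own. Each camera call takes 0.05 s, during which the arm holds its last target. There are 200 camera calls.

## Task

Sort the dry things on the counter into the black trays: both tea cups upright in the slatted drip tray, both spice jars upright in the round tray, and the wooden rice paddle lying flat along the long narrow tray. Set each one down inside its tray without dropping it, and leave the oil bottle and the timer standing where they are.

Things in the scene. Friction and masses are not known exactly. Their poses are not given: they have to be found in the camera images.
- cup_a: Small blue-glazed ceramic tea cup without handle, loose, standing mouth up: 54 mm diameter (44 mm at the foot, straight sides from 10 mm up), 56 mm high, wall 3.5 mm, about 0.11 kg. Origin: centre of its underside; z up along its axis. The two cups are alike.
- cup_b: Small blue-glazed ceramic tea cup without handle, loose, standing mouth up: 54 mm diameter (44 mm at the foot, straight sides from 10 mm up), 56 mm high, wall 3.5 mm, about 0.11 kg. Origin: centre of its underside; z up along its axis. The two cups are alike.
- jar_a: Spice jar of brown glass with a steel screw lid, loose, standing: body 42 mm diameter up to 55 mm, lid 39 mm diameter from 60 to 77 mm, 77 mm high in all, about 0.13 kg. Origin: centre of its underside; z up along its axis. The two jars are alike.
- jar_b: Spice jar of brown glass with a steel screw lid, loose, standing: body 42 mm diameter up to 55 mm, lid 39 mm diameter from 60 to 77 mm, 77 mm high in all, about 0.13 kg. Origin: centre of its underside; z up along its axis. The two jars are alike.
- paddle: Flat wooden rice paddle, loose, lying on the counter, 165 mm long, about 0.05 kg. Origin: on its underside, at the middle of its length; x runs from handle to blade, z up. Handle 20 mm wide and 14 mm thick from x = -82 to +17 mm; blade at most 52 mm wide and 8 mm thick from +17 to +82 mm, with a round end. It balances at about x = +10 mm: grip the handle close to the blade.
- drip_tray: Black rectangular drip tray with grey slats across its floor, for the cups: 110 mm (its x) by 165 mm (its y) outside, walls 5 mm thick, flat floor. Fixed to the counter; origin: centre of its underside, on the counter; z up. Floor 4 mm thick, walls 16 mm high over the counter.
- round_tray: Black round tray for the spice jars: 150 mm outside diameter, wall 4 mm thick. Fixed to the counter; origin: centre of its underside, on the counter; z up. Floor 4 mm thick, walls 16 mm high over the counter.
- long_tray: Black long narrow plain tray for the paddle: 86 mm (its x) by 205 mm (its y) outside, walls 5 mm thick. Fixed to the counter; origin: centre of its underside, on the counter; z up. Floor 4 mm thick, walls 16 mm high over the counter.
- oil_bottle: Bystander: green glass oil bottle with a paper label, standing, 48 mm diameter, 130 mm high, loose. Origin: centre of its underside; z up.
- timer: Bystander: small round white and aluminium kitchen timer, standing, 48 mm diameter, 47 mm high, loose. Origin: centre of its underside; z up.
Mind the look-alikes: they are no part of the job. What is shaped like the long_tray but green is not meant.

How it is judged (in metres and radians):
At the end, for the whole second after the job is handed in: Cups upright on the drip tray floor (28 mm across, 55 mm along of its centre), jars upright on the round tray floor (54 mm of its centre), paddle flat on the long tray floor (22 mm across and along, 0.35 rad); tilt under 0.1 rad, undersides under 10 mm; all released and at rest (x of cup_a in the frame of drip_tray between -0.028 and 0.028 m and y of cup_a in the frame of drip_tray between -0.055 and 0.055 m and height (world z) of each of cup_a, cup_b, jar_a, jar_b, paddle below 0.01 m and angle between each of cup_a, cup_b, jar_a, jar_b, paddle's own z axis and vertical below 0.1 rad and x of cup_b in the frame of drip_tray between -0.028 and 0.028 m and y of cup_b in the frame of drip_tray between -0.055 and 0.055 m and horizontal distance between each of jar_a, jar_b and round_tray below 0.054 m and x of paddle in the frame of long_tray between -0.022 and 0.022 m and y of paddle in the frame of long_tray between -0.022 and 0.022 m and angle between the x axis of paddle and the y axis of long_tray, either way round below 0.35 rad and linear speed of each of cup_a, cup_b, jar_a, jar_b, paddle below 0.02 m/s and contact force between each of cup_a, cup_b, jar_a, jar_b, paddle and the fingers below 0.05 N); the robot touches nothing.
It fails at once if a cup or jar is let fall (faster than 0.8 m/s out of the fingers, about 3 cm of fall) ((linear speed of cup_a above 0.8 m/s and contact force between cup_a and the fingers below 0.1 N) or (linear speed of cup_b above 0.8 m/s and contact force between cup_b and the fingers below 0.1 N) or (linear speed of jar_a above 0.8 m/s and contact force between jar_a and the fingers below 0.1 N) or (linear speed of jar_b above 0.8 m/s and contact force between jar_b and the fingers below 0.1 N)).
It fails at once if the oil bottle or the timer is pushed more than 30 mm from its place or knocked over (distance of any of oil_bottle, timer from where it was at the start of the episode above 0.03 m or angle between any of oil_bottle, timer's own z axis and vertical above 0.5 rad).
It also fails if it takes over 125 s, if anything falls off the work surface, if the arm or the gripper's body presses on something with over 40 N, if the wrist force passes 120 N, or if a joint passes its speed limit or range.

## Working session

There is one attempt and no reset: what is moved stays moved. The work goes in short steps, Python scripts to look and compute and a tool call to move; the robot and the scene stay as the last step left them, time stands still between calls to the robot, and variables do not carry over. Pictures are saved under pics/ and viewed, at most 14 in all, crops included, and the job is handed in when it is done.

Besides the shell and the picture viewer there is one more tool, called after "Call:" as name(argument=value, ...), one argument or row to a line, values as JSON. drive_tool: Moves the arm, as the interface text tells. Its arguments: {"type":"object","properties":{"moves":{"type":"array","items":{"type":"object","properties":{"delta_pos":{"type":"array","items":{"type":"number"}},"turn":{"type":"number"},"claw":{"type":"number"}}}}},"required":["moves"]}

```bash
mkdir -p pics; ls
cat > h.py <<'E'
import numpy as np, cv2
from station import monitor, cams, ticket
def cap(n):
    c=cams.capture(n); np.savez(f'{n}.npz',**c); return c
def f_of(c): return c['color'].shape[0]/2/np.tan(np.radians(float(c['vertical_fov']))/2)
def ray(c,u,v,z):
    f=f_of(c); E=np.array(c['extrinsics']); d=E[:3,:3]@np.array([(u-c['cx'])/f,(v-c['cy'])/f,1.]); o=E[:3,3]
    return o+d*(z-o[2])/d[2]
def cloud(c):
    f=f_of(c); E=np.array(c['extrinsics']); Z=c['range_z']; v,u=np.indices(Z.shape)
    P=np.stack([(u-c['cx'])/f*Z,(v-c['cy'])/f*Z,Z],-1)@E[:3,:3].T+E[:3,3]; P[Z==0]=np.nan
    return P
def save(c,n,s=1): cv2.imwrite(f'pics/{n}.png',cv2.resize(c['color'][...,::-1],None,fx=s,fy=s))
E
python3 - <<'E'
from h import *
for n in ['scene','side','wrist']:
    c=cap(n); save(c,n+'0'); print(n,np.round(c['extrinsics'],3).tolist(),c['vertical_fov'])
s=monitor.sense(); print(s)
E
```

```text
pics
scene [[-0.623, 0.533, -0.572, 1.236], [0.782, 0.414, -0.466, 0.606], [-0.012, -0.738, -0.675, 0.937], [0.0, 0.0, 0.0, 1.0]] 42.753455103942024
side [[0.869, -0.36, 0.341, 0.001], [-0.496, -0.623, 0.605, -0.898], [-0.006, -0.694, -0.72, 1.046], [0.0, 0.0, 0.0, 1.0]] 52.00080918022658
wrist [[-0.301, -0.915, -0.267, 0.262], [-0.954, 0.289, 0.084, 0.573], [0.001, 0.28, -0.96, 0.383], [0.0, 0.0, 0.0, 1.0]] 71.04258157434946
{'time_s': 0.15, 'joints': array([ 8.72365275e+01,  2.20800990e+01,  3.97178377e-01, -2.06346084e-02,
       -6.84100652e+01, -1.48166759e+01]), 'joint_velocities': array([ 0.10929537, -0.20116741,  0.21990453,  0.15049073, -0.00111192,
        0.04237515]), 'effort': array([-5.22072132e-04, -3.91051447e+01,  1.87586653e+01,  4.22226459e+00,
        1.23723684e-02, -1.41220130e-04]), 'tcp_pos': array([0.18862185, 0.59538161, 0.2217124 ]), 'ee_rot': array([[ 9.53255277e-01, -3.02165859e-01, -4.12729411e-04],
       [-3.02166127e-01, -9.53253931e-01, -1.60485216e-03],
       [ 9.14955989e-05,  1.65454664e-03, -9.99998627e-01]]), 'wrist_force': array([-0.34339551, -0.58848676,  0.34982757]), 'moment': array([ 0.03925029,  0.02386162, -0.0155143 ]), 'gripper_force': 0.0, 'gripper_width': 1.001863368956517}
```

View pics/scene0.png

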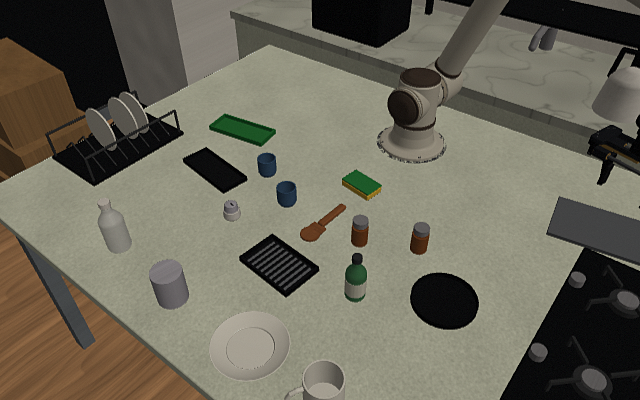

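View pics/side0.png

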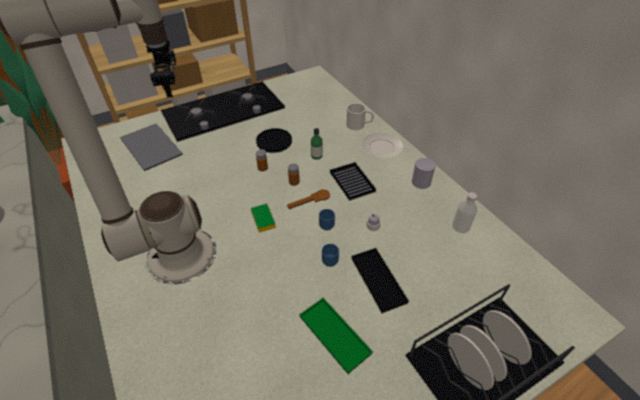

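The scene picture shows cups at (267,165) and (287,194), jars at (360,231) and (420,238), the paddle at (322,223), the slatted tray at (279,264), the round tray at (444,300), the bottle at (356,278) and the timer at (231,211).
Long tray candidates: the black one at (214,170) and the green one at (243,130). Black fits, because green is the look-alike. I'll confirm it in a crop and measure everything in the same step.

```bash
cat > m.py <<'E'
from h import *
def comp(c,mask,seed,r=14):
    n,L,st,ce=cv2.connectedComponentsWithStats(mask.astype(np.uint8))
    v,u=np.indices(mask.shape); d=np.where(mask,np.hypot(u-seed[0],v-seed[1]),1e9); i=np.argmin(d)
    return L==L.flat[i]
def run(name,seeds):
    c=dict(np.load(name+'.npz')); P=cloud(c); hsv=cv2.cvtColor(c['color'],cv2.COLOR_RGB2HSV); H,S,V=[hsv[...,i].astype(int) for i in range(3)]
    out={}
    for k,s in seeds.items():
        if 'tray' in k:
            m=comp(c,(V<45)&(S<255),s) if k!='drip_tray' else comp(c,cv2.morphologyEx(((V<60)).astype(np.uint8),cv2.MORPH_CLOSE,np.ones((7,7)))>0,s)
            cn=max(cv2.findContours(m.astype(np.uint8),cv2.RETR_EXTERNAL,cv2.CHAIN_APPROX_NONE)[0],key=cv2.contourArea)[:,0]
            W=np.array([ray(c,u,v,.012)[:2] for u,v in cn],np.float32)
            (x,y),(w,h),a=cv2.minAreaRect(W*1000); print(name,k,'rect',round(x),round(y),round(w),round(h),round(a,1))
        else:
            if 'cup' in k: m=comp(c,(H>95)&(H<125)&(S>90),s)
            elif 'paddle' in k or 'jar' in k: m=comp(c,(H<20)&(S>100),s)
            elif 'oil' in k: m=comp(c,(H>50)&(H<90)&(S>100),s)
            else: m=np.zeros(H.shape,bool); m[s[1]-9:s[1]+9,s[0]-7:s[0]+7]=1; m&=P[...,2]>.012
            Q=P[m]; Q=Q[np.isfinite(Q[:,0])&(Q[:,2]>.004)]
            if k=='paddle':
                (x,y),(w,h),a=cv2.minAreaRect((Q[:,:2]*1000).astype(np.float32)); print(name,k,round(x),round(y),round(w),round(h),round(a,1),'z',Q[:,2].max().round(3))
            else:
                q=Q[:,:2]; # circle fit on side points
                z=Q[:,2]; sel=(z>.015)&(z<(.05))
                q=q[sel]; A=np.c_[2*q,np.ones(len(q))]; x=np.linalg.lstsq(A,(q**2).sum(1),rcond=None)[0]
                r=np.sqrt(x[2]+x[0]**2+x[1]**2)
                # known-radius fit
                from scipy.optimize import least_squares
                R={'cu':.027,'ja':.021,'oi':.024,'ti':.024}[k[:2]]
                o=np.array(c['extrinsics'])[:2,3]; m0=q.mean(0); m0=m0+(m0-o)/np.linalg.norm(m0-o)*.012
                g=least_squares(lambda p:np.hypot(*(q-p).T)-R,m0,loss='soft_l1',f_scale=.002).x
                print(name,k,len(q),'free',x[:2].round(3),r.round(3),'fix',g.round(4),'zmax',z.max().round(3))
if __name__=='__main__':
    run('scene',dict(cup_a=(267,167),cup_b=(287,196),jar_a=(360,236),jar_b=(420,243),paddle=(315,230),drip_tray=(262,250),round_tray=(444,300),long_tray=(214,170),oil=(356,270),timer=(231,213)))
    run('side',dict(cup_a=(330,256),cup_b=(327,221),jar_a=(293,178),jar_b=(262,163),paddle=(318,197),drip_tray=(340,172),round_tray=(274,140),long_tray=(380,280),oil=(317,146),timer=(374,222)))
E
python3 m.py; python3 -c "
from h import *
c=np.load('scene.npz'); cv2.imwrite('pics/crop.png',cv2.resize(c['color'][105:325,165:495,::-1],None,fx=2.4,fy=2.4,interpolation=2))"
```

```text
scene cup_a 268 free [ 0.396 -0.253] 0.025 fix [ 0.3959 -0.2537] zmax 0.06
scene cup_b 303 free [ 0.46  -0.122] 0.025 fix [ 0.46   -0.1226] zmax 0.06
scene jar_a 157 free [0.463 0.122] 0.019 fix [0.4608 0.1204] zmax 0.064
scene jar_b 170 free [0.394 0.252] 0.019 fix [0.3914 0.2512] zmax 0.063
scene paddle 467 4 163 52 3.7 z 0.019
scene drip_tray rect 650 14 175 118 84.7
scene round_tray rect 502 380 154 151 38.0
scene long_tray rect 487 -383 218 94 82.2m.py:31: RuntimeWarning: Mean of empty slice.
  o=np.array(c['extrinsics'])[:2,3]; m0=q.mean(0); m0=m0+(m0-o)/np.linalg.norm(m0-o)*.012
  ret = um.true_divide(
Traceback (most recent call last):
  File "m.py", line 35, in <module>
    run('scene',dict(cup_a=(267,167),cup_b=(287,196),jar_a=(360,236),jar_b=(420,243),paddle=(315,230),drip_tray=(262,250),round_tray=(444,300),long_tray=(214,170),oil=(356,270),timer=(231,213)))
    ~~~^^^^^^^^^^^^^^^^^^^^^^^^^^^^^^^^^^^^^^^^^^^^^^^^^^^^^^^^^^^^^^^^^^^^^^^^^^^^^^^^^^^^^^^^^^^^^^^^^^^^^^^^^^^^^^^^^^^^^^^^^^^^^^^^^^^^^^^^^^^^^^^^^^^^^^^^^^^^^^^^^^^^^^^^^^^^^^^^^^^^^^^^^^^
  File "m.py", line 32, in run
    g=least_squares(lambda p:np.hypot(*(q-p).T)-R,m0,loss='soft_l1',f_scale=.002).x
      ~~~~~~~~~~~~~^^^^^^^^^^^^^^^^^^^^^^^^^^^^^^^^^^^^^^^^^^^^^^^^^^^^^^^^^^^^^^
ValueError: Initial guess is outside of provided bounds
```

View pics/crop.png

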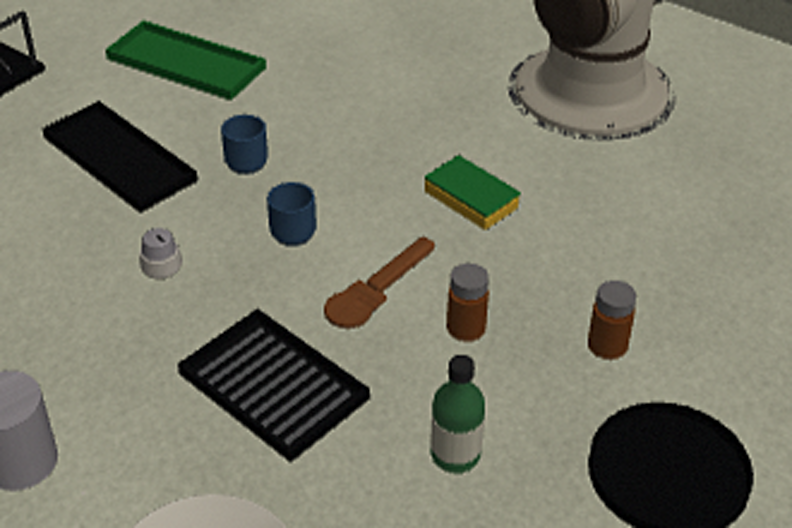

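The crop confirms it: the black plain tray at crop (120,155) is the long tray, and the green one at (185,58) is left out. The paddle's blade points away from the robot (+x). I'll fix the bottle's height band and check against the side camera.

```bash
sed -i "s/sel=(z>.015)&(z<(.05))/sel=((z>.015)\&(z<.05)) if k!='oil' else (z>.05)\&(z<.09)/" m.py; python3 m.py 2>&1 | grep -E "oil|timer|side|Error"
```

```text
scene oil 210 free [0.61  0.212] 0.02 fix [0.6051 0.2086] zmax 0.114
scene timer 191 free [ 0.599 -0.197] 0.013 fix [ 0.5878 -0.2081] zmax 0.05
side cup_a 190 free [ 0.393 -0.257] 0.025 fix [ 0.3924 -0.2562] zmax 0.056
side cup_b 185 free [ 0.458 -0.126] 0.025 fix [ 0.457  -0.1256] zmax 0.059
side jar_a 75 free [0.459 0.114] 0.016 fix [0.4607 0.1203] zmax 0.062
side jar_b 64 free [0.39  0.244] 0.015 fix [0.3909 0.2517] zmax 0.06
side paddle 463 12 50 160 81.0 z 0.017
side drip_tray rect 646 8 170 111 84.5
side round_tray rect 499 372 149 136 63.2
side long_tray rect 483 -390 205 85 82.0
side oil 56 free [0.602 0.197] 0.012 fix [0.6076 0.2119] zmax 0.109
side timer 145 free [ 0.587 -0.209] 0.015 fix [ 0.5961 -0.1988] zmax 0.048
```

Call:
drive_tool(
  moves=[
    {"turn":0.18,"claw":1},
    {"turn":0.18},
    {"turn":0.18},
    {"turn":0.18},
    {"turn":0.18},
    {"turn":0.18},
    {"turn":0.18},
    {"delta_pos":[48,-28,0]},
    {"delta_pos":[48,-28,0]},
    {"delta_pos":[48,-28,0]},
    {"delta_pos":[48,-28,0]},
    {"delta_pos":[48,-28,0]},
  ],
)

```text
invalid input
```

Call:
drive_tool(
  moves=[
    {"delta_pos":[0,0,0],"turn":0.18,"claw":1},
    {"delta_pos":[0,0,0],"turn":0.18,"claw":1},
    {"delta_pos":[0,0,0],"turn":0.18,"claw":1},
    {"delta_pos":[0,0,0],"turn":0.18,"claw":1},
    {"delta_pos":[0,0,0],"turn":0.18,"claw":1},
    {"delta_pos":[0,0,0],"turn":0.18,"claw":1},
    {"delta_pos":[0,0,0],"turn":0.18,"claw":1},
    {"delta_pos":[48,-28,0],"turn":0,"claw":1},
    {"delta_pos":[48,-28,0],"turn":0,"claw":1},
    {"delta_pos":[48,-28,0],"turn":0,"claw":1},
    {"delta_pos":[48,-28,0],"turn":0,"claw":1},
    {"delta_pos":[48,-28,0],"turn":0,"claw":1},
  ],
)

```text
time_s: 1.65
tcp_pos: [0.3302, 0.3546, 0.2225]
ee_rot: [[0.004, -1.0, -0.0], [-1.0, -0.004, -0.0], [0.0, 0.0, -1.0]]
wrist_force: [0.7, -0.2, -0.2]
gripper_width: 1.002
gripper_force: 0.0
```

Call:
drive_tool(
  moves=[
    {"delta_pos":[52,-30.5,0],"turn":0,"claw":1},
    {"delta_pos":[52,-30.5,0],"turn":0,"claw":1},
    {"delta_pos":[0,0,50],"turn":0,"claw":1},
    {"delta_pos":[0,0,50],"turn":0,"claw":1},
    {"delta_pos":[0,0,40],"turn":0,"claw":1},
    {"delta_pos":[0,0,40],"turn":0,"claw":1},
    {"delta_pos":[0,0,24],"turn":0,"claw":1},
    {"delta_pos":[0,0,0],"turn":0,"claw":0},
    {"delta_pos":[0,0,0],"turn":0,"claw":0},
    {"delta_pos":[0,0,0],"turn":0,"claw":0},
    {"delta_pos":[0,0,0],"turn":0,"claw":0},
    {"delta_pos":[0,0,0],"turn":0,"claw":0},
  ],
)

```text
time_s: 3.15
tcp_pos: [0.3913, 0.2528, 0.0191]
ee_rot: [[0.004, -1.0, 0.001], [-1.0, -0.004, 0.001], [-0.001, -0.001, -1.0]]
wrist_force: [0.6, 0.8, -0.6]
gripper_width: 0.519
gripper_force: 0.0
```

Call:
drive_tool(
  moves=[
    {"delta_pos":[0,0,0],"turn":0,"claw":0},
    {"delta_pos":[0,0,0],"turn":0,"claw":0},
    {"delta_pos":[0,0,0],"turn":0,"claw":0},
    {"delta_pos":[0,0,-20],"turn":0,"claw":0},
    {"delta_pos":[0,0,-40],"turn":0,"claw":0},
    {"delta_pos":[0,0,-40],"turn":0,"claw":0},
  ],
)

```text
time_s: 3.9
tcp_pos: [0.3903, 0.2518, 0.1186]
ee_rot: [[0.003, -1.0, -0.002], [-1.0, -0.003, -0.002], [0.002, 0.002, -1.0]]
wrist_force: [0.1, 0.3, -1.9]
gripper_width: 0.475
gripper_force: 30.0
```

Call:
drive_tool(
  moves=[
    {"delta_pos":[-26,-18,0],"turn":0,"claw":0},
    {"delta_pos":[-40,-28,0],"turn":0,"claw":0},
    {"delta_pos":[-40,-28,0],"turn":0,"claw":0},
    {"delta_pos":[-30,-22,0],"turn":0,"claw":0},
    {"delta_pos":[-20,-14,0],"turn":0,"claw":0},
    {"delta_pos":[0,0,30],"turn":0,"claw":0},
    {"delta_pos":[0,0,30],"turn":0,"claw":0},
    {"delta_pos":[0,0,20],"turn":0,"claw":0},
    {"delta_pos":[0,0,10],"turn":0,"claw":0},
    {"delta_pos":[0,0,3],"turn":0,"claw":0},
    {"delta_pos":[0,0,2],"turn":0,"claw":0},
    {"delta_pos":[0,0,0],"turn":0,"claw":0},
  ],
)

```text
time_s: 5.4
tcp_pos: [0.5007, 0.4094, 0.0243]
ee_rot: [[0.004, -1.0, 0.001], [-1.0, -0.004, 0.001], [-0.001, -0.001, -1.0]]
wrist_force: [0.1, -0.0, -2.0]
gripper_width: 0.478
gripper_force: 30.0
```

Call:
drive_tool(
  moves=[
    {"delta_pos":[0,0,1.5],"turn":0,"claw":0},
    {"delta_pos":[0,0,0],"turn":0,"claw":0.6},
    {"delta_pos":[0,0,0],"turn":0,"claw":1},
    {"delta_pos":[0,0,0],"turn":0,"claw":1},
    {"delta_pos":[0,0,-20],"turn":0,"claw":1},
    {"delta_pos":[0,0,-40],"turn":0,"claw":1},
    {"delta_pos":[0,0,-60],"turn":0,"claw":1},
    {"delta_pos":[56,8,0],"turn":0,"claw":1},
    {"delta_pos":[58,8,0],"turn":0,"claw":1},
    {"delta_pos":[58,8,0],"turn":0,"claw":1},
    {"delta_pos":[58,8,0],"turn":0,"claw":1},
    {"delta_pos":[58,8,0],"turn":0,"claw":1},
  ],
)

```text
time_s: 6.9
tcp_pos: [0.4612, 0.1192, 0.1424]
ee_rot: [[0.005, -1.0, 0.001], [-1.0, -0.005, 0.0], [-0.0, -0.001, -1.0]]
wrist_force: [0.8, -0.5, 0.2]
gripper_width: 1.0
gripper_force: 0.0
```

Run:
```python
from h import *
c=cap('scene'); save(c,'s1')
```

```text
(no output)
```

View pics/s1.png

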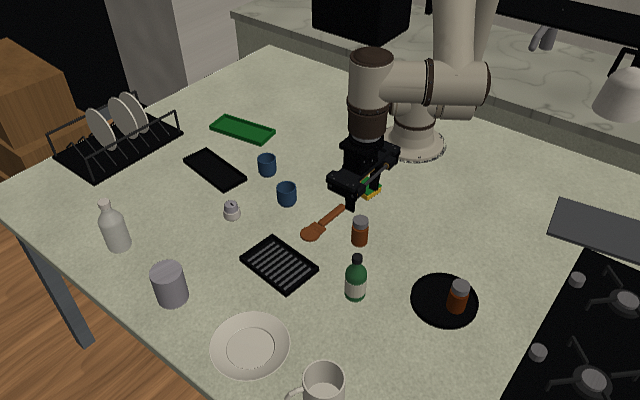

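Jar B stands upright in the round tray at (458,296), and nothing else has moved. Next is jar A.

Call:
drive_tool(
  moves=[
    {"delta_pos":[0,0,50],"turn":0,"claw":1},
    {"delta_pos":[0,0,40],"turn":0,"claw":1},
    {"delta_pos":[0,0,33],"turn":0,"claw":1},
    {"delta_pos":[0,0,0],"turn":0,"claw":0},
    {"delta_pos":[0,0,0],"turn":0,"claw":0},
    {"delta_pos":[0,0,0],"turn":0,"claw":0},
    {"delta_pos":[0,0,0],"turn":0,"claw":0},
    {"delta_pos":[0,0,0],"turn":0,"claw":0},
    {"delta_pos":[0,0,0],"turn":0,"claw":0},
    {"delta_pos":[0,0,0],"turn":0,"claw":0},
    {"delta_pos":[0,0,0],"turn":0,"claw":0},
    {"delta_pos":[0,0,0],"turn":0,"claw":0},
  ],
)

```text
time_s: 8.45
tcp_pos: [0.4618, 0.121, 0.0195]
ee_rot: [[0.004, -1.0, 0.0], [-1.0, -0.004, 0.0], [-0.0, -0.0, -1.0]]
wrist_force: [-1.7, 0.5, 6.4]
gripper_width: 0.473
gripper_force: 30.0
```

Call:
drive_tool(
  moves=[
    {"delta_pos":[0,0,-20],"turn":0,"claw":0},
    {"delta_pos":[0,0,-50],"turn":0,"claw":0},
    {"delta_pos":[0,0,-50],"turn":0,"claw":0},
    {"delta_pos":[-25,-4,0],"turn":0,"claw":0},
    {"delta_pos":[-45,-8,0],"turn":0,"claw":0},
    {"delta_pos":[-45,-8,0],"turn":0,"claw":0},
    {"delta_pos":[-45,-8,0],"turn":0,"claw":0},
    {"delta_pos":[-40,-8,0],"turn":0,"claw":0},
    {"delta_pos":[-23,-4,0],"turn":0,"claw":0},
    {"delta_pos":[0,0,0],"turn":0,"claw":0},
  ],
)

```text
time_s: 9.7
tcp_pos: [0.5004, 0.3452, 0.1376]
ee_rot: [[0.005, -1.0, -0.001], [-1.0, -0.005, -0.001], [0.001, 0.001, -1.0]]
wrist_force: [-0.1, -1.4, -1.8]
gripper_width: 0.479
gripper_force: 30.0
```

Call:
drive_tool(
  moves=[
    {"delta_pos":[0,0,40],"turn":0,"claw":0},
    {"delta_pos":[0,0,40],"turn":0,"claw":0},
    {"delta_pos":[0,0,20],"turn":0,"claw":0},
    {"delta_pos":[0,0,9],"turn":0,"claw":0},
    {"delta_pos":[0,0,3],"turn":0,"claw":0},
    {"delta_pos":[0,0,2],"turn":0,"claw":0},
    {"delta_pos":[0,0,0],"turn":0,"claw":0},
  ],
)

```text
time_s: 10.58
tcp_pos: [0.501, 0.3444, 0.0258]
ee_rot: [[0.004, -1.0, 0.001], [-1.0, -0.004, 0.001], [-0.001, -0.001, -1.0]]
wrist_force: [0.4, -0.3, -0.9]
gripper_width: 0.474
gripper_force: 30.0
```

Call:
drive_tool(
  moves=[
    {"delta_pos":[0,0,0],"turn":0,"claw":0.6},
    {"delta_pos":[0,0,0],"turn":0,"claw":1},
    {"delta_pos":[0,0,0],"turn":0,"claw":1},
    {"delta_pos":[0,0,-20],"turn":0,"claw":1},
    {"delta_pos":[0,0,-40],"turn":0,"claw":1},
    {"delta_pos":[0,0,-60],"turn":0,"claw":1},
    {"delta_pos":[58,5,0],"turn":0,"claw":1},
    {"delta_pos":[59,5,0],"turn":0,"claw":1},
    {"delta_pos":[59,5,0],"turn":0,"claw":1},
    {"delta_pos":[59,5,0],"turn":0,"claw":1},
    {"delta_pos":[59,5,0],"turn":0,"claw":1},
    {"delta_pos":[59,5,0],"turn":0,"claw":1},
  ],
)

```text
time_s: 12.08
tcp_pos: [0.4719, -0.0108, 0.1456]
ee_rot: [[0.005, -1.0, 0.001], [-1.0, -0.005, 0.0], [-0.0, -0.001, -1.0]]
wrist_force: [1.1, 0.2, 1.2]
gripper_width: 0.999
gripper_force: 0.0
```

Run:
```python
from h import *
c=cap('wrist'); save(c,'w1')
c=cap('side')
import m
m.run('side',dict(cup_a=(330,256),cup_b=(327,221),paddle=(318,197)))
```

```text
side cup_a 188 free [ 0.393 -0.256] 0.025 fix [ 0.3924 -0.256 ] zmax 0.057
side cup_b 183 free [ 0.457 -0.126] 0.025 fix [ 0.4568 -0.1255] zmax 0.058
side paddle 463 14 50 159 80.1 z 0.016
```

View pics/w1.png

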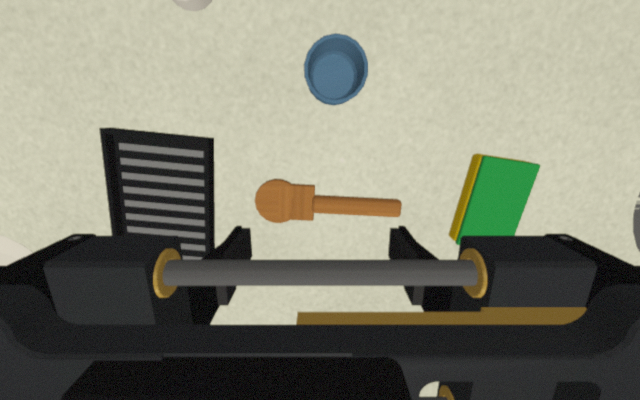

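The wrist view shows the paddle in full, with its blade at (278,200) and handle end at (400,207). It also shows cup B at (336,68) and the slatted tray's near edge from (103,130) to (213,138). I'll measure the paddle from this view.

Run:
```python
from h import *
c=dict(np.load('wrist.npz')); hsv=cv2.cvtColor(c['color'],cv2.COLOR_RGB2HSV); H,S,V=[hsv[...,i].astype(int) for i in range(3)]
m=(H<14)&(S>110)&(V>60); m[:170]=0; m[235:]=0; m[:,:240]=0; m[:,415:]=0
v,u=np.nonzero(m); W=np.array([ray(c,a,b,.010)[:2] for a,b in zip(u,v)])
h=W[(u>325)]; cv=cv2.fitLine((h*1000).astype(np.float32),cv2.DIST_L2,0,.01,.01).ravel()
d=cv[:2]*np.sign(cv[0]); n=np.array([-d[1],d[0]]); t=W*1000@d; s=W*1000@n
tm=(t.min()+t.max())/2; sm=np.median(h*1000@n)
print('len',np.ptp(t),'handle w',np.ptp(h*1000@n),'centre',d*tm+n*sm,'angle',np.degrees(np.arctan2(d[1],d[0])))
print('tray corners',[ray(c,*p,.016).round(3) for p in [(103,130),(213,138)]])
b=(H>95)&(H<125)&(S>90); b[:25]=0;b[110:]=0; v,u=np.nonzero(b); print('cup rim',ray(c,336,(v.min()+v.max())/2,.05).round(3))
```

```text
len 22.17551284335258 handle w 0.7654917623593924 centre [4.38316451e+02 3.23172459e-01] angle -2.9508362
tray corners [array([ 0.692, -0.071,  0.016]), array([ 0.581, -0.064,  0.016])]
cup rim [ 0.459 -0.124  0.05 ]
```

Run:
```python
from h import *
c=dict(np.load('wrist.npz')); hsv=cv2.cvtColor(c['color'],cv2.COLOR_RGB2HSV); H,S,V=[hsv[...,i].astype(int) for i in range(3)]
print(hsv[207,330:400:15],hsv[200,280])
m=((H<25)&(S>100)).astype(np.uint8)
n_,L,st,ce=cv2.connectedComponentsWithStats(m); m=L==L[200,280]; print(st[L[200,280]])
v,u=np.nonzero(m); W=np.array([ray(c,a,b,.010)[:2] for a,b in zip(u,v)])*1000
h=W[(u>325)]; cv=cv2.fitLine(h.astype(np.float32),cv2.DIST_L2,0,.01,.01).ravel()
d=cv[:2]*np.sign(cv[0]); n=np.array([-d[1],d[0]]); t=W@d
tm=(t.min()+t.max())/2; sm=np.median(h@n)
print('len',np.ptp(t),'handle w',np.ptp(h@n),'centre',d*tm+n*sm,'angle',np.degrees(np.arctan2(d[1],d[0])))
```

```text
[[ 16 160 169]
 [ 15 165 168]
 [ 16 164 166]
 [ 15 165 162]
 [ 15 166 160]] [ 15 164 165]
[ 255  179  146   44 3608]
len 162.27256587268278 handle w 20.56884303519874 centre [462.53527592   8.1771035 ] angle -3.0110059
```

Call:
drive_tool(
  moves=[
    {"delta_pos":[0,0,0],"turn":-0.188,"claw":1},
    {"delta_pos":[0,0,0],"turn":-0.188,"claw":1},
    {"delta_pos":[0,0,0],"turn":-0.188,"claw":1},
    {"delta_pos":[0,0,0],"turn":-0.188,"claw":0.7},
    {"delta_pos":[0,0,0],"turn":-0.188,"claw":0.7},
    {"delta_pos":[0,0,0],"turn":-0.188,"claw":0.7},
    {"delta_pos":[0,0,0],"turn":-0.188,"claw":0.7},
    {"delta_pos":[0,0,0],"turn":-0.188,"claw":0.7},
    {"delta_pos":[-4,-18.5,0],"turn":-0.009,"claw":0.7},
    {"delta_pos":[0,0,50],"turn":0,"claw":0.7},
    {"delta_pos":[0,0,40],"turn":0,"claw":0.7},
  ],
)

```text
time_s: 13.55
tcp_pos: [0.4696, 0.0105, 0.0543]
ee_rot: [[0.998, -0.057, 0.001], [-0.057, -0.998, 0.001], [0.001, -0.001, -1.0]]
wrist_force: [0.6, -0.2, 0.1]
gripper_width: 0.702
gripper_force: 0.0
```

Call:
drive_tool(
  moves=[
    {"delta_pos":[-1.5,2.5,30],"turn":0,"claw":0.7},
    {"delta_pos":[0,0,15],"turn":0,"claw":0.7},
    {"delta_pos":[0,0,5],"turn":0,"claw":0.7},
    {"delta_pos":[0,0,0],"turn":0,"claw":0},
    {"delta_pos":[0,0,0],"turn":0,"claw":0},
    {"delta_pos":[0,0,0],"turn":0,"claw":0},
    {"delta_pos":[0,0,0],"turn":0,"claw":0},
    {"delta_pos":[0,0,0],"turn":0,"claw":0},
    {"delta_pos":[0,0,0],"turn":0,"claw":0},
    {"delta_pos":[0,0,0],"turn":0,"claw":0},
    {"delta_pos":[0,0,0],"turn":0,"claw":0},
    {"delta_pos":[0,0,0],"turn":0,"claw":0},
  ],
)

```text
time_s: 15.05
tcp_pos: [0.4678, 0.0072, 0.0053]
ee_rot: [[0.998, -0.058, 0.0], [-0.058, -0.998, -0.0], [0.0, 0.0, -1.0]]
wrist_force: [-1.3, -1.3, 5.6]
gripper_width: 0.225
gripper_force: 30.0
```

Call:
drive_tool(
  moves=[
    {"delta_pos":[0,0,-15],"turn":0,"claw":0},
    {"delta_pos":[0,0,-40],"turn":0,"claw":0},
    {"delta_pos":[0,0,-45],"turn":0,"claw":0},
    {"delta_pos":[0,0,0],"turn":0.1,"claw":0},
    {"delta_pos":[0,0,0],"turn":0.18,"claw":0},
    {"delta_pos":[0,0,0],"turn":0.18,"claw":0},
    {"delta_pos":[0,0,0],"turn":0.18,"claw":0},
    {"delta_pos":[0,0,0],"turn":0.18,"claw":0},
    {"delta_pos":[0,0,0],"turn":0.18,"claw":0},
    {"delta_pos":[0,0,0],"turn":0.18,"claw":0},
    {"delta_pos":[0,0,0],"turn":0.18,"claw":0},
    {"delta_pos":[0,0,0],"turn":0.18,"claw":0},
  ],
)

```text
time_s: 16.55
tcp_pos: [0.4673, 0.0073, 0.1044]
ee_rot: [[-0.033, -0.999, -0.001], [-0.999, 0.033, 0.0], [-0.0, 0.001, -1.0]]
wrist_force: [0.7, 0.0, -0.7]
gripper_width: 0.23
gripper_force: 30.0
```

Call:
drive_tool(
  moves=[
    {"delta_pos":[0,0,0],"turn":0.106,"claw":0},
    {"delta_pos":[30,-5,0],"turn":0,"claw":0},
    {"delta_pos":[49,-9,0],"turn":0,"claw":0},
    {"delta_pos":[49,-9,0],"turn":0,"claw":0},
    {"delta_pos":[49,-9,0],"turn":0,"claw":0},
    {"delta_pos":[49,-9,0],"turn":0,"claw":0},
    {"delta_pos":[49,-9,0],"turn":0,"claw":0},
    {"delta_pos":[49,-9,0],"turn":0,"claw":0},
    {"delta_pos":[45,-8,0],"turn":0,"claw":0},
    {"delta_pos":[24,-5,0],"turn":0,"claw":0},
    {"delta_pos":[0,0,25],"turn":0,"claw":0},
    {"delta_pos":[0,0,0],"turn":0,"claw":0},
  ],
)

```text
time_s: 18.05
tcp_pos: [0.485, -0.391, 0.0771]
ee_rot: [[-0.134, -0.991, -0.005], [-0.991, 0.134, 0.003], [-0.003, 0.006, -1.0]]
wrist_force: [-0.0, -0.2, -0.7]
gripper_width: 0.224
gripper_force: 30.0
```

Run:
```python
from h import *
c=cap('wrist'); s=cap('scene'); i=np.vstack([c['color'],s['color'][100:300,100:420].repeat(1,0)[:,:] if 0 else cv2.resize(s['color'][110:220,150:326],(640,400))])
cv2.imwrite('pics/p2.png',cv2.resize(i,(480,600))[...,::-1])
```

```text
(no output)
```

View pics/p2.png

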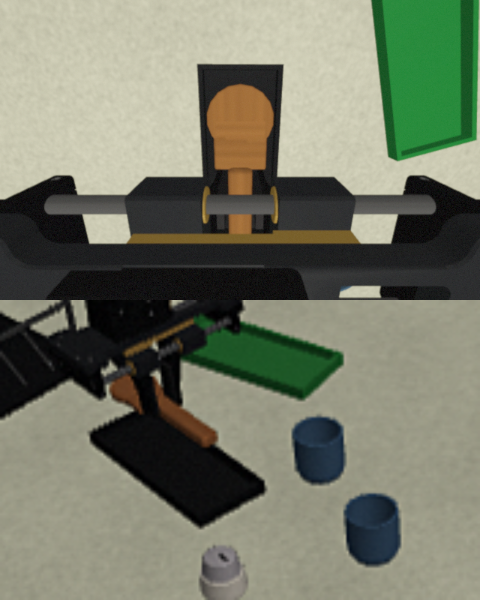

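The paddle is lined up over the black tray: in the wrist view the blade at (240,115) sits centred between the tray walls at x=198 and x=282. I'll lower it.

Call:
drive_tool(
  moves=[
    {"delta_pos":[0,0,25],"turn":0,"claw":0},
    {"delta_pos":[0,0,22],"turn":0,"claw":0},
    {"delta_pos":[0,0,12],"turn":0,"claw":0},
    {"delta_pos":[0,0,5],"turn":0,"claw":0},
    {"delta_pos":[0,0,2],"turn":0,"claw":0},
    {"delta_pos":[0,0,1],"turn":0,"claw":0},
    {"delta_pos":[0,0,0],"turn":0,"claw":0},
  ],
)

```text
time_s: 19.02
tcp_pos: [0.4873, -0.392, 0.0136]
ee_rot: [[-0.133, -0.991, 0.001], [-0.991, 0.133, -0.0], [0.0, -0.001, -1.0]]
wrist_force: [-0.0, -0.8, -0.4]
gripper_width: 0.223
gripper_force: 30.0
```

Call:
drive_tool(
  moves=[
    {"delta_pos":[0,0,2],"turn":0,"claw":0},
    {"delta_pos":[0,0,1.5],"turn":0,"claw":0},
    {"delta_pos":[0,0,0],"turn":0,"claw":0},
    {"delta_pos":[0,0,0],"turn":0,"claw":0.4},
    {"delta_pos":[0,0,0],"turn":0,"claw":0.4},
    {"delta_pos":[0,0,0],"turn":0,"claw":0.4},
    {"delta_pos":[0,0,0],"turn":0,"claw":0.4},
    {"delta_pos":[0,0,0],"turn":0,"claw":0.4},
  ],
)

```text
time_s: 20.02
tcp_pos: [0.487, -0.3918, 0.0096]
ee_rot: [[-0.133, -0.991, 0.0], [-0.991, 0.133, -0.0], [0.0, -0.0, -1.0]]
wrist_force: [-0.5, 0.5, -0.6]
gripper_width: 0.4
gripper_force: 0.0
```

Call:
drive_tool(
  moves=[
    {"delta_pos":[0,0,-15],"turn":0,"claw":0.4},
    {"delta_pos":[0,0,-40],"turn":0,"claw":0.6},
    {"delta_pos":[0,0,-55],"turn":0,"claw":1},
    {"delta_pos":[0,0,-30],"turn":-0.12,"claw":1},
  ],
)

```text
time_s: 20.52
tcp_pos: [0.4882, -0.3927, 0.1544]
ee_rot: [[-0.009, -1.0, 0.005], [-1.0, 0.009, -0.003], [0.003, -0.005, -1.0]]
wrist_force: [0.6, -0.1, -0.4]
gripper_width: 0.656
gripper_force: 0.0
```

Call:
drive_tool(
  moves=[
    {"delta_pos":[-45.4,32,0],"turn":0,"claw":1},
    {"delta_pos":[-45.4,32,0],"turn":0,"claw":1},
    {"delta_pos":[-45.4,32,0],"turn":0,"claw":1},
    {"delta_pos":[0,0,0],"turn":0,"claw":1},
    {"delta_pos":[0,0,50],"turn":0,"claw":1},
    {"delta_pos":[0,0,30],"turn":0,"claw":1},
  ],
)

```text
time_s: 21.28
tcp_pos: [0.3933, -0.2546, 0.0692]
ee_rot: [[-0.013, -1.0, 0.001], [-1.0, 0.013, -0.0], [0.0, -0.001, -1.0]]
wrist_force: [0.1, -0.5, 0.2]
gripper_width: 0.998
gripper_force: 0.0
```

Call:
drive_tool(
  moves=[
    {"delta_pos":[1,0,27],"turn":0,"claw":1},
    {"delta_pos":[0,0,20],"turn":0,"claw":1},
    {"delta_pos":[0,0,0],"turn":0,"claw":1},
    {"delta_pos":[0,0,0],"turn":0,"claw":0},
    {"delta_pos":[0,0,0],"turn":0,"claw":0},
    {"delta_pos":[0,0,0],"turn":0,"claw":0},
    {"delta_pos":[0,0,0],"turn":0,"claw":0},
    {"delta_pos":[0,0,0],"turn":0,"claw":0},
    {"delta_pos":[0,0,0],"turn":0,"claw":0},
    {"delta_pos":[0,0,0],"turn":0,"claw":0},
    {"delta_pos":[0,0,0],"turn":0,"claw":0},
  ],
)

```text
time_s: 22.65
tcp_pos: [0.3935, -0.2556, 0.023]
ee_rot: [[-0.013, -1.0, 0.001], [-1.0, 0.013, -0.001], [0.001, -0.001, -1.0]]
wrist_force: [-0.1, 0.4, 5.1]
gripper_width: 0.605
gripper_force: 30.0
```

Call:
drive_tool(
  moves=[
    {"delta_pos":[0,0,-15],"turn":0,"claw":0},
    {"delta_pos":[0,0,-40],"turn":0,"claw":0},
    {"delta_pos":[0,0,-55],"turn":0,"claw":0},
    {"delta_pos":[0,0,0],"turn":0,"claw":0},
  ],
)

```text
time_s: 23.15
tcp_pos: [0.3948, -0.256, 0.1359]
ee_rot: [[-0.013, -1.0, 0.008], [-1.0, 0.013, -0.002], [0.002, -0.008, -1.0]]
wrist_force: [0.1, -0.5, -2.0]
gripper_width: 0.605
gripper_force: 30.0
```

Call:
drive_tool(
  moves=[
    {"delta_pos":[-15,-12,0],"turn":0,"claw":0},
    {"delta_pos":[-34,-27,0],"turn":0,"claw":0},
    {"delta_pos":[-40,-33,0],"turn":0,"claw":0},
    {"delta_pos":[-40,-33,0],"turn":0,"claw":0},
    {"delta_pos":[-40,-33,0],"turn":0,"claw":0},
    {"delta_pos":[-40,-33,0],"turn":0,"claw":0},
    {"delta_pos":[-40,-33,0],"turn":0,"claw":0},
    {"delta_pos":[-34,-28,0],"turn":0,"claw":0},
    {"delta_pos":[-25,-20,0],"turn":0,"claw":0},
    {"delta_pos":[0,0,40],"turn":0,"claw":0},
    {"delta_pos":[0,0,20],"turn":0,"claw":0},
    {"delta_pos":[0,0,0],"turn":0,"claw":0},
  ],
)

```text
time_s: 24.65
tcp_pos: [0.6457, 0.0487, 0.0682]
ee_rot: [[-0.014, -1.0, -0.009], [-1.0, 0.014, -0.002], [0.002, 0.009, -1.0]]
wrist_force: [-0.6, -1.2, -1.6]
gripper_width: 0.607
gripper_force: 30.0
```

Run:
```python
from h import *
c=cap('wrist'); s=cap('scene'); i=np.vstack([c['color'],cv2.resize(s['color'][140:310,150:422],(640,400))])
cv2.imwrite('pics/p3.png',cv2.resize(i,(480,600))[...,::-1])
```

```text
(no output)
```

View pics/p3.png

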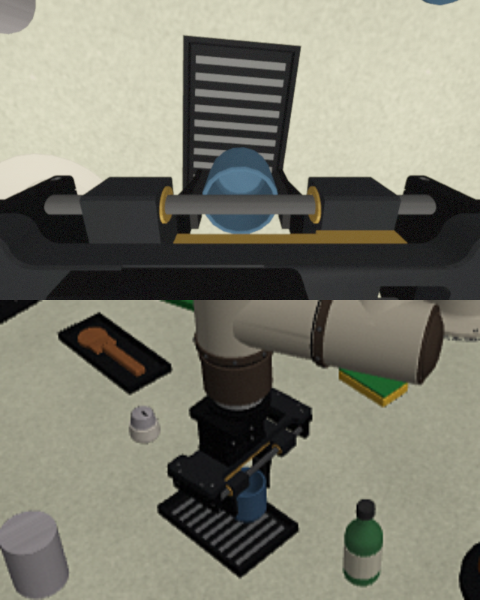

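The cup is over the slatted tray, at (240,190) in the wrist view and within the walls. The paddle lies in the black tray. I'll lower the cup.

Call:
drive_tool(
  moves=[
    {"delta_pos":[0,-2,20],"turn":0,"claw":0},
    {"delta_pos":[0,0,12],"turn":0,"claw":0},
    {"delta_pos":[0,0,5],"turn":0,"claw":0},
    {"delta_pos":[0,0,1],"turn":0,"claw":0},
    {"delta_pos":[0,0,0],"turn":0,"claw":0},
    {"delta_pos":[0,0,0],"turn":0,"claw":0},
  ],
)

```text
time_s: 25.5
tcp_pos: [0.6511, 0.0494, 0.0352]
ee_rot: [[-0.013, -1.0, 0.001], [-1.0, 0.013, 0.0], [-0.0, -0.001, -1.0]]
wrist_force: [1.3, -0.1, -1.6]
gripper_width: 0.603
gripper_force: 30.0
```

Call:
drive_tool(
  moves=[
    {"delta_pos":[0,0,4],"turn":0,"claw":0},
    {"delta_pos":[0,0,2],"turn":0,"claw":0},
    {"delta_pos":[0,0,1],"turn":0,"claw":0},
    {"delta_pos":[0,0,0],"turn":0,"claw":0},
  ],
)

```text
time_s: 26.0
tcp_pos: [0.6507, 0.0493, 0.0274]
ee_rot: [[-0.013, -1.0, -0.0], [-1.0, 0.013, -0.0], [0.0, 0.0, -1.0]]
wrist_force: [-0.4, -0.7, -1.2]
gripper_width: 0.604
gripper_force: 30.0
```

Call:
drive_tool(
  moves=[
    {"delta_pos":[0,0,0],"turn":0,"claw":0.75},
    {"delta_pos":[0,0,0],"turn":0,"claw":1},
    {"delta_pos":[0,0,0],"turn":0,"claw":1},
    {"delta_pos":[0,0,-20],"turn":0,"claw":1},
    {"delta_pos":[0,0,-40],"turn":0,"claw":1},
    {"delta_pos":[0,0,-55],"turn":0,"claw":1},
    {"delta_pos":[35.3,38.1,0],"turn":0,"claw":1},
    {"delta_pos":[35.3,38.1,0],"turn":0,"claw":1},
    {"delta_pos":[35.3,38.1,0],"turn":0,"claw":1},
    {"delta_pos":[35.3,38.1,0],"turn":0,"claw":1},
    {"delta_pos":[35.3,38.1,0],"turn":0,"claw":1},
    {"delta_pos":[0,0,0],"turn":0,"claw":1},
  ],
)

```text
time_s: 27.5
tcp_pos: [0.4551, -0.1263, 0.1429]
ee_rot: [[-0.016, -1.0, -0.001], [-1.0, 0.016, 0.0], [-0.0, 0.001, -1.0]]
wrist_force: [1.1, -0.1, -0.3]
gripper_width: 0.999
gripper_force: 0.0
```

Run:
```python
from h import *
c=cap('scene'); save(c,'s4')
import m
m.run('scene',dict(cup_b=(285,265)))
```

```text
scene cup_b 385 free [0.648 0.05 ] 0.027 fix [0.6513 0.0516] zmax 0.064
```

View pics/s4.png

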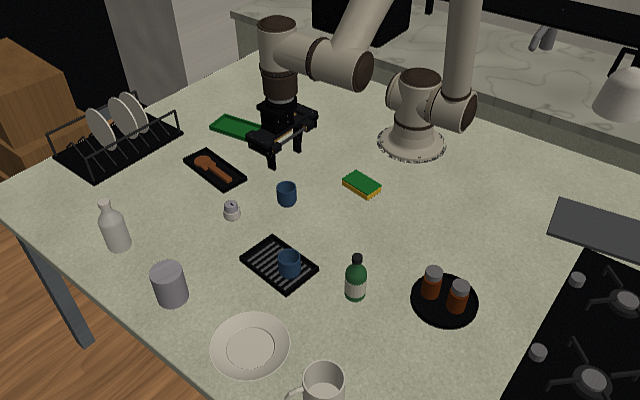

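Both jars, at (432,283) and (458,296), the paddle and the first cup at (289,263) are in their trays. Next is the last cup at (287,194).

Call:
drive_tool(
  moves=[
    {"delta_pos":[-1.5,-2.5,45],"turn":0,"claw":1},
    {"delta_pos":[0,0,40],"turn":0,"claw":1},
    {"delta_pos":[0,0,35],"turn":0,"claw":1},
    {"delta_pos":[0,0,0],"turn":0,"claw":1},
    {"delta_pos":[0,0,0],"turn":0,"claw":0},
    {"delta_pos":[0,0,0],"turn":0,"claw":0},
    {"delta_pos":[0,0,0],"turn":0,"claw":0},
    {"delta_pos":[0,0,0],"turn":0,"claw":0},
    {"delta_pos":[0,0,0],"turn":0,"claw":0},
    {"delta_pos":[0,0,0],"turn":0,"claw":0},
    {"delta_pos":[0,0,0],"turn":0,"claw":0},
    {"delta_pos":[0,0,0],"turn":0,"claw":0},
  ],
)

```text
time_s: 29.05
tcp_pos: [0.4603, -0.1233, 0.0231]
ee_rot: [[-0.013, -1.0, -0.0], [-1.0, 0.013, -0.0], [0.0, 0.0, -1.0]]
wrist_force: [-2.6, 1.2, 5.8]
gripper_width: 0.605
gripper_force: 30.0
```

Call:
drive_tool(
  moves=[
    {"delta_pos":[0,0,-15],"turn":0,"claw":0},
    {"delta_pos":[0,0,-40],"turn":0,"claw":0},
    {"delta_pos":[0,0,-55],"turn":0,"claw":0},
    {"delta_pos":[0,0,0],"turn":0,"claw":0},
  ],
)

```text
time_s: 29.55
tcp_pos: [0.4636, -0.1233, 0.1365]
ee_rot: [[-0.012, -1.0, 0.01], [-1.0, 0.012, 0.0], [-0.0, -0.01, -1.0]]
wrist_force: [0.5, -0.0, -1.8]
gripper_width: 0.6
gripper_force: 30.0
```

Call:
drive_tool(
  moves=[
    {"delta_pos":[-10,-18,0],"turn":0,"claw":0},
    {"delta_pos":[-22,-40,0],"turn":0,"claw":0},
    {"delta_pos":[-25,-45,0],"turn":0,"claw":0},
    {"delta_pos":[-22,-40,0],"turn":0,"claw":0},
    {"delta_pos":[-13,-24,0],"turn":0,"claw":0},
    {"delta_pos":[-6.5,-12,0],"turn":0,"claw":0},
    {"delta_pos":[0,0,35],"turn":0,"claw":0},
    {"delta_pos":[0,0,35],"turn":0,"claw":0},
    {"delta_pos":[0,0,20],"turn":0,"claw":0},
    {"delta_pos":[0,0,10],"turn":0,"claw":0},
    {"delta_pos":[0,0,2],"turn":0,"claw":0},
    {"delta_pos":[0,0,0],"turn":0,"claw":0},
  ],
)

```text
time_s: 31.05
tcp_pos: [0.6413, -0.0271, 0.0312]
ee_rot: [[-0.013, -1.0, 0.001], [-1.0, 0.013, 0.0], [-0.0, -0.001, -1.0]]
wrist_force: [0.1, 0.4, -1.1]
gripper_width: 0.6
gripper_force: 30.0
```

Call:
drive_tool(
  moves=[
    {"delta_pos":[0,0,2],"turn":0,"claw":0},
    {"delta_pos":[0,0,1.5],"turn":0,"claw":0},
    {"delta_pos":[0,0,0],"turn":0,"claw":0},
    {"delta_pos":[0,0,0],"turn":0,"claw":0},
  ],
)

```text
time_s: 31.55
tcp_pos: [0.6408, -0.0271, 0.0272]
ee_rot: [[-0.013, -1.0, 0.0], [-1.0, 0.013, -0.0], [0.0, -0.0, -1.0]]
wrist_force: [-0.3, 0.1, -1.5]
gripper_width: 0.606
gripper_force: 30.0
```

Call:
drive_tool(
  moves=[
    {"delta_pos":[0,0,0],"turn":0,"claw":0.75},
    {"delta_pos":[0,0,0],"turn":0,"claw":1},
    {"delta_pos":[0,0,0],"turn":0,"claw":1},
    {"delta_pos":[0,0,-20],"turn":0,"claw":1},
    {"delta_pos":[0,0,-40],"turn":0,"claw":1},
    {"delta_pos":[0,0,-55],"turn":0,"claw":1},
    {"delta_pos":[20,40,-20],"turn":0,"claw":1},
    {"delta_pos":[20,45,0],"turn":0,"claw":1},
    {"delta_pos":[20,45,0],"turn":0,"claw":1},
    {"delta_pos":[0,40,0],"turn":0,"claw":1},
    {"delta_pos":[0,0,0],"turn":0,"claw":1},
  ],
)

```text
time_s: 32.92
tcp_pos: [0.4673, -0.0853, 0.1625]
ee_rot: [[-0.014, -1.0, -0.0], [-1.0, 0.014, 0.0], [-0.0, 0.0, -1.0]]
wrist_force: [0.2, 0.2, 0.2]
gripper_width: 0.998
gripper_force: 0.0
```

Run:
```python
from h import *
c=cap('scene'); d=cap('side')
i=np.hstack([cv2.resize(c['color'][130:330,170:490],(400,250)),cv2.resize(d['color'][110:330,200:440],(400,367))[:250] ]) if 0 else None
cv2.imwrite('pics/f.png',cv2.resize(c['color'][130:330,170:490,::-1],(800,500),interpolation=2))
import m
m.run('scene',dict(cup_a=(285,262),cup_b=(265,252),jar_a=(432,288),jar_b=(458,300),paddle=(205,163),oil=(356,270),timer=(231,213)))
```

```text
scene cup_a 760 free [0.646 0.014] 0.047 fix [0.6551 0.0195] zmax 0.065
scene cup_b 760 free [0.646 0.014] 0.047 fix [0.6551 0.0195] zmax 0.065
scene jar_a 188 free [0.498 0.342] 0.023 fix [0.5002 0.3434] zmax 0.068
scene jar_b 198 free [0.501 0.409] 0.02 fix [0.4997 0.4081] zmax 0.068
scene paddle 490 -390 175 55 77.1 z 0.024
scene oil 212 free [0.61  0.212] 0.019 fix [0.6052 0.2088] zmax 0.117
scene timer 190 free [ 0.599 -0.197] 0.013 fix [ 0.5869 -0.208 ] zmax 0.05
```

View pics/f.png

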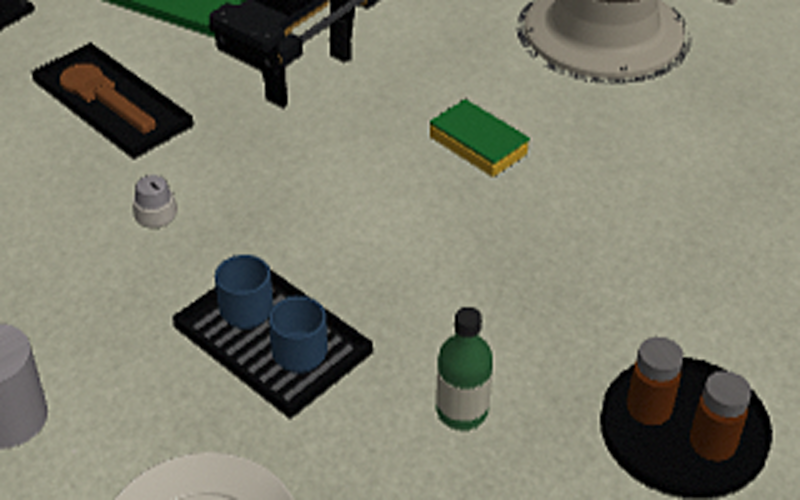

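Everything is in its tray and upright: the cups at crop (244,290) and (299,333), the jars at (655,385) and (722,418), and the paddle at (105,95). The bottle and timer read the same as before. I'm handing in.

```bash
python3 -c "
from station import ticket; print(ticket.finish_job())"
```

```text
the job is handed in; nothing more can be done
None
```

I handed the job in at about 33 s: the last picture shows both cups, both jars and the paddle in their trays, with the bottle and timer where they were; the hand-in returned no verdict.

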